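# Shut off the marked air line in the engraver's valve box

## Robot

A 7-joint arm with a two-finger parallel gripper is mounted at the origin on the work surface. World frame = base frame: x ahead of the robot, y to its left, z up, the work surface at z = 0. Lengths are in mm, angles in rad, forces in N, time in s.
With the tool pointing down it reaches from about 400 to 850 mm from the base axis. Payload 4.5 kg.
Tool frame: the origin (TCP) lies on the centre line of the jaws, within the pads' length; the fingertips stand 8 mm ahead of it and the grasp point (between the pads) lies 11 mm behind it; z points along the fingers, y is the line along which they close (so a half turn about z gives the same grasp; the last joint's range is limited). The gripper opens to 85 mm and grips with 20 to 120 N. Pads are 22 mm wide; open, the fingers measure 114 mm over their backs; the gripper's body (76 mm by 85 mm) begins 54 mm behind the grasp point. The pads swing forward as they close: fully open they stand 13 mm farther back than shut.
Start: joints at [-1.122, 0.689, -0.195, 1.565, 0.157, 0.902, -0.215], TCP at [251.863, 572.03, 239.317] pointing down, gripper open.
Joint ranges: [-3.01, 3.01], [-0.46, 2.08], [-1.47, 1.51], [0.13, 2.56], [-1, 4.14], [0.04, 2.09], [-2.66, 2.66]. Speed limits (rad/s): [2.57, 2.57, 3.14, 3.14, 3.14, 3.14, 3.14].

## Interface

Orientations are given as a unit quaternion [x, y, z, w].
In Python, from workcell import readout, imaging, env gives the robot as it stands.
- The arm moves only by the tool apply_moves, never from a script. Its argument "deltas" is a list of rows, each an object of numbers: "dx", "dy", "dz": the shift along the tool's x, y, z in m; "turn": the turn about the tool's z in degrees; "hand": the closure, from -1 (fully open) to 1 (shut), so that 0 is half open. In form: [{"dx": .., "dy": .., "dz": .., "turn": .., "hand": ..}, ...]. A call has 1 to 12 rows; each row shifts and turns the commanded pose from where the row before left it, along the tool's axes as they then stand; what a row does not reach is not made up. A row lasts 1/8 s, in which the tool goes at most 62.5 mm and 10.7 degrees, less where a joint would pass 70% of its speed; a pose out of reach is approached as far as the arm can. A call with a gripper value outside its range is refused whole. The fingers move at their own pace and stop on an object; the grip force is fixed at half the most. Time passes only in rows, so rows that do not move let the fingers close. It gives the time, the measured TCP pose, the force, the opening and the grip force at its end, in the units of the state.
- readout.get_state(): the state, without advancing time (a new reading comes with each control period).
- imaging.camera(name): name is "scene" or "top" or "wrist"; returns a dict with "img" (420x560x3 uint8, red, green, blue), "fovy" (degrees; the focal length in pixels is half the picture's height over the tangent of half this angle, whatever the lens; pixels are square), "cx", "cy" (the principal point, pixels), "R" (3x3) and "t" (3): a world point X has camera coordinates R X + t. Camera axes: x right, y down, z forward; pixel columns grow to the right and rows downward; lengths in mm; the calibration is good to about 2 mm. A picture is of the moment at which its call begins. There is no depth.
- env.close_job(): hands the job in; it is judged then, once.
The state is a dict: "time_s": time; "q": joint angles; "joint_vel": joint speeds; "effort": joint torques, N m; "tcp_pos": TCP position; "tcp_rot": TCP orientation; "force": force on the tool from outside, world axes, zero at the start; "wrist_torque": the same for the moment, N m; "finger_gap": opening from 0.0 (shut) to 1.0 (fully open); "finger_force": force on a finger pad.
Only numpy, scipy, OpenCV 4.12 (cv2) and the standard library are available. Lean on these libraries where they do the work, as an engineer would, in place of code of your own. Each camera call takes 0.05 s, during which the arm holds its last target. There are 200 camera calls.

## Task

Slide the metal cover of the air-valve box all the way aside onto the closed half of the box by pushing its pull bar, so that the two valve handles lie open to view; then push the handle that ends in a round disc shut, a quarter turn clockwise seen from above, as far as it goes. Push gently with the fingers only: do not grip or lift anything, and leave the plain handle and everything else on the bench as it is.

Things in the scene. Friction and masses are not known exactly. Their poses are not given: they have to be found in the camera images.
- box: Fixed grey steel valve box, 170 (x) x 560 (y) x 96 mm high; origin at the centre of its underside on the bench, x across the box away from the robot, y along it to the left. Walls 85 mm high carry the cover, which slides along box y between guide rails (the outer 8 mm of each long side, top at 96 mm) and two end stops. Deck over the left half (y 0 to 280 mm).
- box_bay (a point): Centre of the bay's mouth at height 85 mm, box y -135 mm: the right half of the box is an open bay, inside 130 (x) x 270 (y) mm, with the valves in it. Below the handles lie brass valve bodies and pipes, up to 41 mm above the bench (stem bosses 44 mm).
- cover: Loose flat aluminium cover, 150 (x) x 270 (y) x 6 mm, about 0.5 kg, lying on the box; origin at the centre of its underside, axes as the box's. Starts over the bay (its centre at box y -137 to -115 mm); slides in +y with a few newtons up to its end stop at box y +137 mm. There the bay is wholly clear; +110 mm or more counts as all the way aside.
- cover_bar (a point): Middle of the top of the dark pull bar on the cover's centre, 38 mm above the cover's underside (123 mm above the bench). The bar stands across the cover, 70 mm long in x and 16 mm thick in y, 32 mm high.
- shutoff (a joint): Turn of the marked handle, rad: 0 = fully open (lever points along box -x), 1.571 = shut against its stop (lever points along box +y); it starts somewhere between 0.1 and 0.45, is stiff (about 2 N at its end) and stays where it is left.
- shutoff_stem (a point): On the upright turning axis of the marked handle, mid height of the lever (57 mm above the bench), box x +35 mm, box y either -190 or -80 mm.
- shutoff_end (a point): Centre of the round disc, 32 mm across, at the marked handle's end, 50 mm from the turning axis, 57 mm above the bench. Disc spans heights 46 to 68 mm; the steel lever bar between is 16 mm wide, heights 48 to 66 mm; the disc's far edge is 66 mm from the axis.
- plain (a joint): Turn of the plain handle, rad, same meaning; it must stay as it starts (between 0.1 and 0.45).
- plain_stem (a point): On the upright turning axis of the plain handle, 57 mm above the bench; it has the other of the two places.
- plain_end (a point): A point on the plain handle 50 mm from its axis, 57 mm above the bench. The plain handle is a straight steel bar 66 mm long, 16 mm wide, heights 48 to 66 mm, without a disc.
- seal_stamp: Bystander: brass hand stamp standing upright, 42 mm round foot, 78 mm tall, close in front of the box; origin under its foot
- wood_stamp: Bystander: dark wooden hand stamp standing upright, 34 mm round foot, 68 mm tall, close in front of the box; origin under its foot
- die_blank: Bystander: square brass bar 24 x 24 mm, 45 mm tall, upright close in front of the box; origin under its foot
- ink_bottle: Bystander: amber jar with black cap, 48 mm diameter, 75 mm tall, behind the box; origin under its base
- polish_tin: Bystander: flat dark tin, 72 mm diameter, 32 mm tall, behind the box; origin under its base
- boxwood_block: Bystander: pale wooden block 45 x 70 x 30 mm, behind the box; origin under its base
- graver: Bystander: engraving tool 150 mm long lying on the bench to the right
- chip_brush: Bystander: brush 170 mm long lying on the bench to the left

How it is judged:
By the outcome, as a careful person would: the job done as asked, in the order asked, and still so for the second after the job is handed in, with the robot touching nothing.
It also fails if it takes over 51 s, if anything falls off the work surface, if the arm or the gripper's body presses on something with over 40 N, if the wrist force passes 120 N, or if a joint passes its speed limit or range.

## Working session

There is one attempt and no reset: what is moved stays moved. The work goes in short steps, Python scripts to look and compute and a tool call to move; the robot and the scene stay as the last step left them, time stands still between calls to the robot, and variables do not carry over. Pictures are saved under pics/ and viewed, at most 10 in all, crops included, and the job is handed in when it is done.

Besides the shell and the picture viewer there is one more tool, called after "Request:" as name(argument=value, ...) on one line, values as JSON. apply_moves: Moves the arm, as the interface text tells. Its arguments: {"type":"object","properties":{"deltas":{"type":"array"}},"required":["deltas"]}

```bash
mkdir -p pics; cat > h.py <<'E'
import numpy as np, cv2
from workcell import readout, imaging, env
def cam(n,f=None):
    c=imaging.camera(n)
    if f: cv2.imwrite('pics/'+f,c['img'][:,:,::-1])
    np.savez(''+n+'.npz',**c)
    return c
def back(c,u,v,z):
    f=210/np.tan(np.radians(float(c['fovy']))/2)
    R=c['R'];t=c['t']; o=-R.T@t
    d=R.T@np.array([(u-c['cx'])/f,(v-c['cy'])/f,1])
    return o+d*(z-o[2])/d[2]
def proj(c,X):
    f=210/np.tan(np.radians(float(c['fovy']))/2)
    p=c['R']@np.array(X)+c['t']; return f*p[:2]/p[2]+[c['cx'],c['cy']]
E
python3 - <<'E'
from h import *
for n in('top','scene'):
    c=cam(n,n+'1.png');print(n,c['fovy'],c['cx'],c['cy'],-c['R'].T@c['t'])
s=readout.get_state();print(s['time_s'],s['tcp_pos'],s['tcp_rot'],s['force'],s['finger_gap'])
E
```

```text
top 50.92540216537698 276.90326965042806 203.78103881198388 [ 353.77860836   17.46179277 1345.20681669]
scene 44.80107789709543 281.1329571059433 213.53264837677085 [1786.92754139  544.7838241  1205.54827439]
0.1 [251.68402974 571.471707   238.57071683] [ 2.05869246e-01  9.78579166e-01 -8.12240243e-04 -9.89607614e-05] [0.11763479 0.49210771 0.15652069] 1.0000731184047547
```

View pics/top1.png

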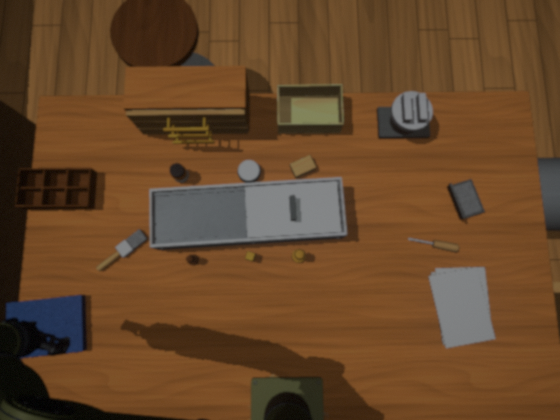

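View pics/scene1.png

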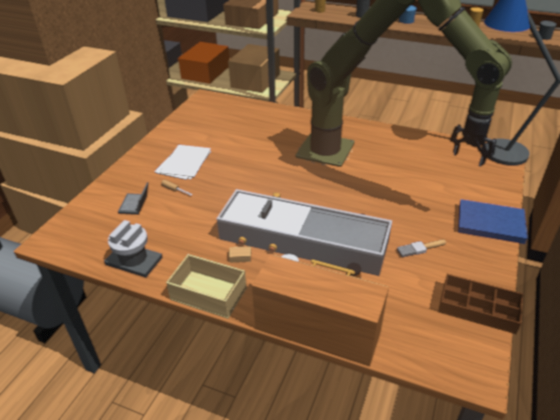

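The top view shows the box at about (150–346, 178–246), with the cover's bar at about (293,208). The stamps stand in front of the box at (193,260), (250,257) and (300,256). Next I'll enlarge a crop to get the box corners.

```bash
python3 - <<'E'
from h import *
c=np.load('top.npz'); im=c['img'][160:280,140:360,::-1]
cv2.imwrite('pics/crop1.png',cv2.resize(np.clip(im*1.3,0,255).astype('uint8'),None,fx=3.6,fy=3.6,interpolation=cv2.INTER_CUBIC))
E
```

```text
(no output)
```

View pics/crop1.png

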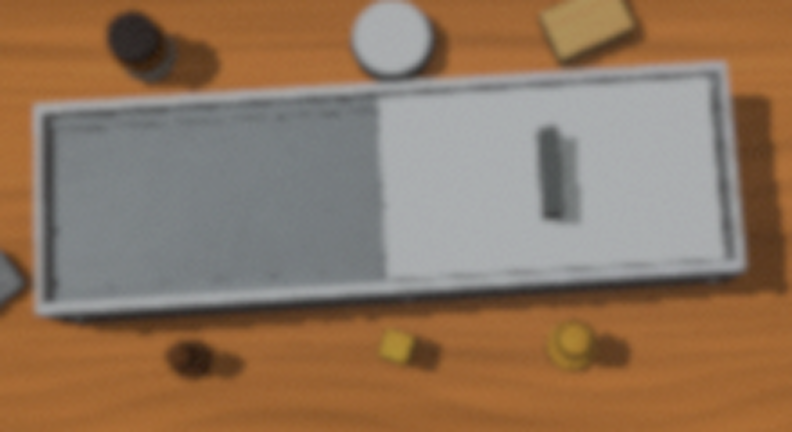

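The crop shows the box's rim corners at (35,104), (727,64), (746,271) and (40,314), and the centre of the bar's top at about (550,172).

```bash
cat >> h.py <<'E'
def fitbox():
    c=np.load('top.npz')
    P=np.array([back(c,140+u/3.6,160+v/3.6,96)[:2] for u,v in[(35,104),(727,64),(746,271),(40,314)]])
    M=np.array([[85,280],[85,-280],[-85,-280],[-85,280]],float)
    ce=P.mean(0);Q=P-ce
    a=np.arctan2((M[:,0]*Q[:,1]-M[:,1]*Q[:,0]).sum(),(M*Q).sum())
    return ce,a,P
E
python3 - <<'E'
from h import *
from scipy.spatial.transform import Rotation as Ro
ce,a,P=fitbox();print(P,ce,np.degrees(a),np.linalg.norm(P[0]-P[1]),np.linalg.norm(P[1]-P[2]))
c=np.load('top.npz');b=back(c,140+550/3.6,160+172/3.6,123)[:2]
r=lambda w:np.array([[np.cos(a),-np.sin(a)],[np.sin(a),np.cos(a)]])@w
print('bar',b,'in box',r(np.eye(2)).T@(b-ce))
for w in[(0,-195),(0,-170),(0,137),(35,-190),(35,-80)]:print(w,ce+r(np.array(w)))
s=readout.get_state();R=Ro.from_quat(s['tcp_rot']).as_matrix();print(R.round(4),s['tcp_pos'])
for u,v,z in[(571,335,78),(398,343,45),(192,358,68)]:print(r(np.eye(2)).T@(back(c,140+u/3.6,160+v/3.6,z)[:2]-ce))
E
```

```text
[[ 640.44954628  391.3459369 ]
 [ 668.11627803 -168.23864717]
 [ 499.70111506 -177.11024728]
 [ 470.86298087  379.67536492]] [569.78248006 106.41810184] 2.9464180697740234 560.2681097224369 168.64866559550487
bar [575.73395154 -22.71363355] in box [  -0.69402997 -129.26694636]
(0, -195) [579.80587669 -88.32411628]
(0, -170) [578.52082584 -63.35716524]
(0, 137) [562.7404014  243.23699355]
(35, -190) [614.50259798 -81.53165488]
(35, -80) [608.84837424  28.3229297 ]
[[-9.152e-01  4.029e-01 -5.000e-04]
 [ 4.029e-01  9.152e-01 -1.500e-03]
 [-1.000e-04 -1.600e-03 -1.000e+00]] [251.68402974 571.471707   238.57071683]
[-125.11459256 -139.03079041]
[-120.59438284    0.67334003]
[-124.33257796  164.53653372]
```

Request:
apply_moves(deltas=[{"dx": -0.02,"dy": -0.016,"dz": 0,"turn": 0,"hand": 1},{"dx": -0.04,"dy": -0.033,"dz": 0,"turn": 0,"hand": 1},{"dx": -0.045,"dy": -0.037,"dz": 0,"turn": 0,"hand": 1},{"dx": -0.045,"dy": -0.037,"dz": 0,"turn": 0,"hand": 1},{"dx": -0.045,"dy": -0.037,"dz": 0,"turn": 0,"hand": 1},{"dx": -0.045,"dy": -0.037,"dz": 0,"turn": 0,"hand": 1},{"dx": -0.045,"dy": -0.037,"dz": 0,"turn": 0,"hand": 1},{"dx": -0.045,"dy": -0.037,"dz": 0,"turn": 0,"hand": 1},{"dx": -0.045,"dy": -0.037,"dz": 0,"turn": 0,"hand": 1},{"dx": -0.045,"dy": -0.037,"dz": 0,"turn": 0,"hand": 1},{"dx": -0.045,"dy": -0.037,"dz": 0,"turn": 0,"hand": 1},{"dx": -0.045,"dy": -0.037,"dz": 0,"turn": 0,"hand": 1}])

```text
time_s: 1.6
tcp_pos: [550.2, -18.7, 239.1]
tcp_rot: [0.206, 0.979, 0.0, -0.0]
force: [1.6, 0.9, 0.8]
finger_gap: -0.003
finger_force: 0.0
```

Request:
apply_moves(deltas=[{"dx": -0.035,"dy": -0.028,"dz": 0,"turn": 0,"hand": 1},{"dx": -0.012,"dy": -0.007,"dz": 0,"turn": 3.3,"hand": 1},{"turn": 10,"dx": 0,"dy": 0,"dz": 0,"hand": 1},{"turn": 10,"dx": 0,"dy": 0,"dz": 0,"hand": 1},{"turn": 10,"dx": 0,"dy": 0,"dz": 0,"hand": 1},{"turn": 10,"dx": 0,"dy": 0,"dz": 0,"hand": 1},{"turn": 10,"dx": 0,"dy": 0,"dz": 0,"hand": 1},{"turn": 10,"dx": 0,"dy": 0,"dz": 0,"hand": 1},{"turn": 0,"dx": 0,"dy": 0,"dz": 0,"hand": 1}])

```text
time_s: 2.72
tcp_pos: [578.3, -66.3, 239.0]
tcp_rot: [0.688, 0.726, -0.0, -0.0]
force: [-0.2, 0.3, 0.9]
finger_gap: -0.0
finger_force: 0.0
```

```bash
cat >> h.py <<'E'
def st():
    from scipy.spatial.transform import Rotation as Ro
    ce,a,_=fitbox(); s=readout.get_state(); R=Ro.from_quat(s['tcp_rot']).as_matrix()
    B=np.array([[np.cos(a),-np.sin(a)],[np.sin(a),np.cos(a)]])
    p=B.T@(s['tcp_pos'][:2]-ce)
    x=B.T@R[:2,0]
    print('t',round(s['time_s'],2),'box xy',p.round(1),'z',round(s['tcp_pos'][2],1),'toolx deg in box',np.degrees(np.arctan2(x[1],x[0])).round(1),'tilt',R[:,2].round(3),'F',np.round(s['force'],1),'gap',round(s['finger_gap'],2),'q',np.round(s['q'],2))
    return ce,B,s
E
python3 -c "
from h import *
st()"
```

```text
t 2.73 box xy [  -0.4 -172.9] z 239.0 toolx deg in box 90.2 tilt [-0.001  0.    -1.   ] F [-0.2  0.3  0.9] gap -0.0 q [ 0.01  0.63  0.05  1.71 -0.04  0.81  0.13]
```

Request:
apply_moves(deltas=[{"dx": 0,"dy": 0,"dz": 0.02,"turn": 0,"hand": 1},{"dx": 0,"dy": 0,"dz": 0.03,"turn": 0,"hand": 1},{"dx": 0,"dy": 0,"dz": 0.03,"turn": 0,"hand": 1},{"dx": 0,"dy": 0,"dz": 0.025,"turn": 0,"hand": 1},{"dx": 0,"dy": 0,"dz": 0.015,"turn": 0,"hand": 1},{"dx": 0,"dy": 0,"dz": 0.01,"turn": 0,"hand": 1},{"dx": 0.01,"dy": 0,"dz": 0,"turn": 0,"hand": 1},{"dx": 0.006,"dy": 0,"dz": 0,"turn": 0,"hand": 1},{"dx": 0.006,"dy": 0,"dz": 0,"turn": 0,"hand": 1},{"dx": 0.006,"dy": 0,"dz": 0,"turn": 0,"hand": 1},{"dx": 0.006,"dy": 0,"dz": 0,"turn": 0,"hand": 1}])

```text
time_s: 4.1
tcp_pos: [577.3, -35.8, 109.8]
tcp_rot: [0.689, 0.724, -0.001, 0.001]
force: [0.2, -5.8, 2.8]
finger_gap: -0.0
finger_force: 2.7
```

```bash
python3 -c "
from h import *
st()"
```

```text
t 4.1 box xy [   0.2 -142.5] z 109.8 toolx deg in box 89.9 tilt [ 0.001 -0.003 -1.   ] F [ 0.2 -5.8  2.8] gap -0.0 q [-0.04  0.81  0.04  1.82 -0.06  0.51  0.09]
```

Request:
apply_moves(deltas=[{"dx": 0.008,"dy": 0,"dz": 0,"turn": 0,"hand": 1},{"dx": 0.01,"dy": 0,"dz": 0,"turn": 0,"hand": 1},{"dx": 0.01,"dy": 0,"dz": 0,"turn": 0,"hand": 1},{"dx": 0.01,"dy": 0,"dz": 0,"turn": 0,"hand": 1},{"dx": 0.01,"dy": 0,"dz": 0,"turn": 0,"hand": 1},{"dx": 0.01,"dy": 0,"dz": 0,"turn": 0,"hand": 1},{"dx": 0.01,"dy": 0,"dz": 0,"turn": 0,"hand": 1},{"dx": 0.01,"dy": 0,"dz": 0,"turn": 0,"hand": 1},{"dx": 0.01,"dy": 0,"dz": 0,"turn": 0,"hand": 1},{"dx": 0.01,"dy": 0,"dz": 0,"turn": 0,"hand": 1},{"dx": 0.01,"dy": 0,"dz": 0,"turn": 0,"hand": 1},{"dx": 0.01,"dy": 0,"dz": 0,"turn": 0,"hand": 1}])

```text
time_s: 5.6
tcp_pos: [571.3, 81.4, 109.8]
tcp_rot: [0.69, 0.724, -0.001, 0.001]
force: [0.6, -5.6, 3.2]
finger_gap: -0.001
finger_force: 3.0
```

```bash
python3 -c "
from h import *
st()"
```

```text
t 5.6 box xy [  0.2 -25.1] z 109.8 toolx deg in box 89.8 tilt [ 0.001 -0.003 -1.   ] F [ 0.6 -5.6  3.2] gap -0.0 q [-0.27  0.81  0.07  1.83 -0.1   0.51 -0.08]
```

Request:
apply_moves(deltas=[{"dx": 0.011,"dy": 0,"dz": 0,"turn": 0,"hand": 1},{"dx": 0.011,"dy": 0,"dz": 0,"turn": 0,"hand": 1},{"dx": 0.011,"dy": 0,"dz": 0,"turn": 0,"hand": 1},{"dx": 0.011,"dy": 0,"dz": 0,"turn": 0,"hand": 1},{"dx": 0.011,"dy": 0,"dz": 0,"turn": 0,"hand": 1},{"dx": 0.011,"dy": 0,"dz": 0,"turn": 0,"hand": 1},{"dx": 0.011,"dy": 0,"dz": 0,"turn": 0,"hand": 1},{"dx": 0.011,"dy": 0,"dz": 0,"turn": 0,"hand": 1},{"dx": 0.011,"dy": 0,"dz": 0,"turn": 0,"hand": 1},{"dx": 0.011,"dy": 0,"dz": 0,"turn": 0,"hand": 1},{"dx": 0.011,"dy": 0,"dz": 0,"turn": 0,"hand": 1},{"dx": 0.008,"dy": 0,"dz": 0,"turn": 0,"hand": 1}])

```text
time_s: 7.1
tcp_pos: [564.6, 210.0, 109.8]
tcp_rot: [0.69, 0.724, -0.001, 0.001]
force: [-0.3, -6.7, 4.4]
finger_gap: 0.001
finger_force: 3.5
```

Request:
apply_moves(deltas=[{"dx": 0.004,"dy": 0,"dz": 0,"turn": 0,"hand": 1},{"dx": 0.003,"dy": 0,"dz": 0,"turn": 0,"hand": 1},{"dx": 0.002,"dy": 0,"dz": 0,"turn": 0,"hand": 1}])

```text
time_s: 7.48
tcp_pos: [564.1, 218.3, 109.8]
tcp_rot: [0.69, 0.724, -0.002, 0.001]
force: [0.3, -6.5, 4.4]
finger_gap: -0.001
finger_force: 3.5
```

```bash
python3 -c "
from h import *
st()"
```

```text
t 7.47 box xy [1.000e-01 1.121e+02] z 109.8 toolx deg in box 89.8 tilt [ 0.    -0.004 -1.   ] F [ 0.3 -6.5  4.4] gap -0.0 q [-0.51  0.84  0.11  1.74 -0.15  0.57 -0.26]
```

Request:
apply_moves(deltas=[{"dx": 0.002,"dy": 0,"dz": 0,"turn": 0,"hand": 1},{"dx": 0.002,"dy": 0,"dz": 0,"turn": 0,"hand": 1},{"dx": 0.002,"dy": 0,"dz": 0,"turn": 0,"hand": 1}])

```text
time_s: 7.85
tcp_pos: [563.9, 224.1, 109.8]
tcp_rot: [0.69, 0.724, -0.002, 0.002]
force: [0.2, -7.5, 4.8]
finger_gap: 0.002
finger_force: 3.5
```

```bash
python3 -c "
from h import *
st()"
```

```text
t 7.85 box xy [  0.2 117.8] z 109.8 toolx deg in box 89.8 tilt [ 0.    -0.004 -1.   ] F [ 0.2 -7.5  4.8] gap 0.0 q [-0.52  0.84  0.12  1.73 -0.15  0.58 -0.27]
```

Cover is at about +137, its stop. I'll back off, lift, and return over the bay for a look.

Request:
apply_moves(deltas=[{"dx": -0.01,"dy": 0,"dz": 0,"turn": 0,"hand": 1},{"dx": -0.02,"dy": 0,"dz": 0,"turn": 0,"hand": 1},{"dx": -0.03,"dy": 0,"dz": -0.03,"turn": 0,"hand": 1},{"dx": -0.03,"dy": 0,"dz": -0.04,"turn": 0,"hand": 1},{"dx": -0.03,"dy": 0,"dz": -0.04,"turn": 0,"hand": 1},{"dx": -0.03,"dy": 0,"dz": -0.03,"turn": 0,"hand": 1},{"dx": -0.03,"dy": 0,"dz": 0,"turn": 0,"hand": 1},{"dx": -0.03,"dy": 0,"dz": 0,"turn": 0,"hand": 1},{"dx": -0.03,"dy": 0,"dz": 0,"turn": 0,"hand": 1},{"dx": -0.02,"dy": 0,"dz": 0,"turn": 0,"hand": 1},{"dx": 0,"dy": 0,"dz": 0,"turn": 0,"hand": 1}])

```text
time_s: 9.22
tcp_pos: [576.5, -34.2, 249.2]
tcp_rot: [0.69, 0.724, -0.0, 0.0]
force: [0.7, 0.4, -0.1]
finger_gap: 0.0
finger_force: 0.0
```

```bash
python3 -c "
from h import *
st()
w=cam('wrist')['img'];t=cam('top')['img'][160:280,140:360]
t=cv2.resize(t,None,fx=2.545,fy=2.545,interpolation=cv2.INTER_CUBIC)
cv2.imwrite('pics/w2.png',w[:,:,::-1]);cv2.imwrite('pics/t2.png',t[:,:,::-1])
"
```

```text
t 9.22 box xy [  -0.5 -140.8] z 249.2 toolx deg in box 89.8 tilt [-0.    -0.001 -1.   ] F [ 0.7  0.4 -0.1] gap 0.0 q [-0.08  0.61  0.11  1.71 -0.08  0.82  0.11]
```

View pics/w2.png

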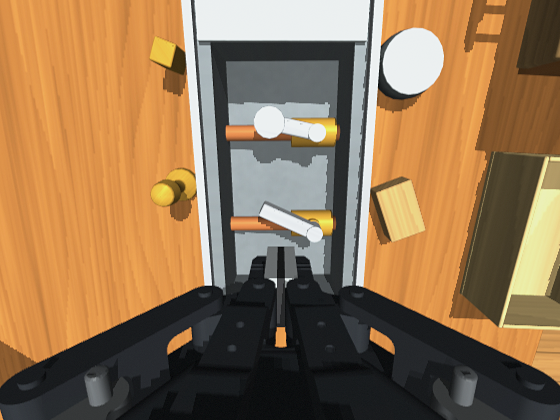

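View pics/t2.png

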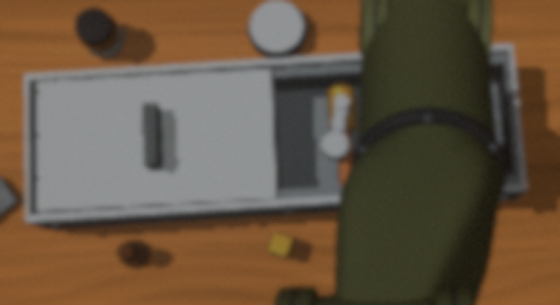

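The wrist view shows the bay fully open. The disc handle is the one at box y -80, with its disc at about (269,122) and stem at about (317,131). The plain handle lies nearer, from (265,212) to (315,233). The top view confirms the cover is at its stop.

```bash
python3 -c "
from h import *
ce,B,s=st()
c=np.load('wrist.npz')
for n,u,v,z in[('disc',269,122,68),('stem',317,131,66),('plainstem',315,233,66),('plaintip',265,211,66)]:print(n,(B.T@(back(c,u,v,z)[:2]-ce)).round(1))
"
```

```text
t 9.32 box xy [-1.000e-01 -1.374e+02] z 249.1 toolx deg in box 90.0 tilt [-0.     0.001 -1.   ] F [-1.4  1.6 -0.1] gap -0.0 q [-0.09  0.61  0.1   1.71 -0.08  0.82  0.11]
disc [-12.  -65.1]
stem [ 37.1 -74.1]
plainstem [  38.  -184.7]
plaintip [ -17.7 -158.9]
```

Request:
apply_moves(deltas=[{"dx": 0.013,"dy": -0.007,"dz": 0.01,"turn": 0,"hand": 1},{"dx": 0.013,"dy": -0.007,"dz": 0.03,"turn": 0,"hand": 1},{"dx": 0,"dy": 0,"dz": 0.035,"turn": 0,"hand": 1},{"dx": 0,"dy": 0,"dz": 0.035,"turn": 0,"hand": 1},{"dx": 0,"dy": 0,"dz": 0.02,"turn": 0,"hand": 1},{"dx": 0,"dy": 0,"dz": 0,"turn": 0,"hand": 1}])

```text
time_s: 10.07
tcp_pos: [560.4, -4.7, 117.9]
tcp_rot: [0.688, 0.726, -0.001, -0.002]
force: [-0.9, -0.9, 0.3]
finger_gap: 0.004
finger_force: 0.0
```

```bash
python3 -c "
from h import *
st(); cam('wrist','w3.png')
"
```

```text
t 10.07 box xy [ -15.1 -110.5] z 117.9 toolx deg in box 90.1 tilt [-0.003  0.001 -1.   ] F [-0.9 -0.9  0.3] gap 0.0 q [-0.11  0.78  0.07  1.87 -0.11  0.49  0.08]
```

View pics/w3.png

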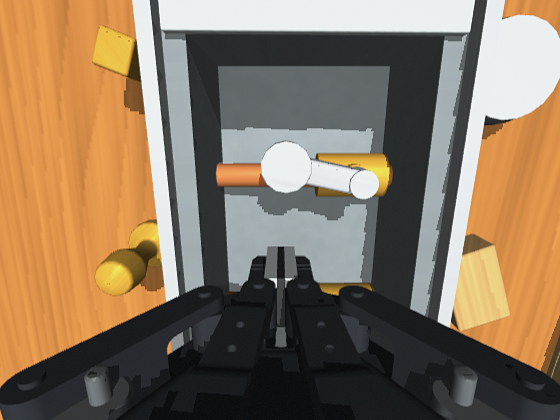

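The fingertips are over clear space just on the -y side of the disc (286,167), well lined up. Next I'll descend and make contact.

Request:
apply_moves(deltas=[{"dx": -0.002,"dy": 0,"dz": 0.02,"turn": 0,"hand": 1},{"dx": 0,"dy": 0,"dz": 0.02,"turn": 5,"hand": 1},{"dx": 0,"dy": 0,"dz": 0.015,"turn": 5,"hand": 1},{"dx": 0.005,"dy": 0,"dz": 0,"turn": 0,"hand": 1},{"dx": 0.005,"dy": 0,"dz": 0,"turn": 0,"hand": 1},{"dx": 0.003,"dy": 0,"dz": 0,"turn": 0,"hand": 1}])

```text
time_s: 10.88
tcp_pos: [564.0, 5.2, 65.3]
tcp_rot: [0.749, 0.663, 0.001, 0.0]
force: [-0.1, 0.3, 1.1]
finger_gap: -0.002
finger_force: 0.0
```

```bash
python3 -c "
from h import *
st()
"
```

```text
t 10.88 box xy [ -10.9 -100.8] z 65.3 toolx deg in box 80.1 tilt [ 0.002  0.001 -1.   ] F [-0.1  0.3  1.1] gap -0.0 q [-0.14  0.88  0.09  1.89 -0.19  0.39 -0.03]
```

Request:
apply_moves(deltas=[{"dx": 0.003,"dy": -0.003,"dz": 0.003,"turn": 0,"hand": 1},{"dx": 0.0065,"dy": -0.0035,"dz": 0,"turn": 8,"hand": 1},{"dx": 0.0065,"dy": -0.0035,"dz": 0,"turn": 8,"hand": 1},{"dx": 0.0065,"dy": -0.0035,"dz": 0,"turn": 8,"hand": 1},{"dx": 0.0065,"dy": -0.0035,"dz": 0,"turn": 8,"hand": 1}])

```text
time_s: 11.5
tcp_pos: [554.5, 35.4, 61.3]
tcp_rot: [0.904, 0.428, -0.001, -0.0]
force: [-2.3, -1.4, 2.4]
finger_gap: -0.001
finger_force: 1.4
```

```bash
cat >> h.py <<'E'
def handle():
    ce,B,s=st()
    from scipy.spatial.transform import Rotation as Ro
    R=Ro.from_quat(s['tcp_rot']).as_matrix();x=B.T@R[:2,0];y=B.T@R[:2,1]
    d=B.T@(s['tcp_pos'][:2]-ce)-[35,-80]
    print('r',-d@y,'tangent off',d@x,'turn deg',np.degrees(np.arctan2(x[0],x[1])), 'push F',-(B.T@s['force'][:2])@x)
E
python3 -c "
from h import *
handle()
"
```

```text
t 11.5 box xy [-19.  -70.1] z 61.3 toolx deg in box 47.7 tilt [-0.002 -0.001 -1.   ] F [-2.3 -1.4  2.4] gap -0.0 q [-0.27  0.89  0.22  1.91 -0.45  0.39 -0.4 ]
r 46.5470705221738 tangent off -29.019159155235663 turn deg 42.32330937089448 push F 2.5315514817052276
```

Handle turns cleanly with ~2.5 N. Continuing along the arc.

Request:
apply_moves(deltas=[{"dx": 0.0068,"dy": -0.0033,"dz": 0,"turn": 8,"hand": 1},{"dx": 0.0068,"dy": -0.0033,"dz": 0,"turn": 8,"hand": 1},{"dx": 0.0068,"dy": -0.0033,"dz": 0,"turn": 8,"hand": 1},{"dx": 0.0068,"dy": -0.0033,"dz": 0,"turn": 8,"hand": 1},{"dx": 0.0068,"dy": -0.0033,"dz": 0,"turn": 8,"hand": 1}])

```text
time_s: 12.12
tcp_pos: [571.0, 70.1, 60.8]
tcp_rot: [0.996, 0.093, -0.003, -0.001]
force: [-3.9, 3.0, 1.5]
finger_gap: 0.004
finger_force: 1.9
```

```bash
python3 -c "
from h import *
handle()
"
```

```text
t 12.12 box xy [ -0.7 -36.3] z 60.8 toolx deg in box 7.8 tilt [-0.006  0.002 -1.   ] F [-3.9  3.   1.5] gap 0.0 q [-0.43  0.94  0.41  1.85 -0.73  0.51 -0.9 ]
r 48.104517282035815 tangent off -29.454429721353314 turn deg 82.21740222098381 push F 3.2810485807492014
```

Request:
apply_moves(deltas=[{"dx": 0.0068,"dy": -0.0033,"dz": 0,"turn": 8,"hand": 1},{"dx": 0.003,"dy": 0,"dz": 0,"turn": 0,"hand": 1},{"dx": 0.002,"dy": 0,"dz": 0,"turn": 0,"hand": 1}])

```text
time_s: 12.5
tcp_pos: [581.5, 75.1, 60.5]
tcp_rot: [1.0, 0.028, -0.004, -0.002]
force: [-9.1, 4.1, 4.5]
finger_gap: 0.002
finger_force: 4.3
```

```bash
python3 -c "
from h import *
handle()
"
```

```text
t 12.5 box xy [ 10.1 -31.9] z 60.5 toolx deg in box 0.2 tilt [-0.007  0.003 -1.   ] F [-9.1  4.1  4.5] gap 0.0 q [-0.46  0.96  0.46  1.82 -0.76  0.56 -1.01]
r 48.19227184300503 tangent off -24.675291292746 turn deg 89.77065280301328 push F 8.808397318681713
```

Request:
apply_moves(deltas=[{"dx": 0.002,"dy": 0,"dz": 0,"turn": 0,"hand": 1},{"dx": 0.002,"dy": 0,"dz": 0,"turn": 0,"hand": 1},{"dx": 0,"dy": 0,"dz": 0,"turn": 0,"hand": 1}])

```text
time_s: 12.88
tcp_pos: [581.7, 75.2, 60.5]
tcp_rot: [1.0, 0.027, -0.007, -0.002]
force: [-12.9, 4.2, 9.6]
finger_gap: -0.002
finger_force: 6.9
```

```bash
python3 -c "
from h import *
handle()
"
```

```text
t 12.88 box xy [ 10.3 -31.8] z 60.5 toolx deg in box 0.2 tilt [-0.015  0.004 -1.   ] F [-12.9   4.2   9.6] gap -0.0 q [-0.46  0.96  0.46  1.81 -0.76  0.57 -1.02]
r 48.23970813248198 tangent off -24.532336986760665 turn deg 89.8091301092061 push F 12.659281750973745
```

Against the stop: the force rises with no motion. I'll back off, lift clear and check.

Request:
apply_moves(deltas=[{"dx": -0.006,"dy": 0,"dz": 0,"turn": 0,"hand": 1},{"dx": -0.01,"dy": 0,"dz": 0,"turn": 0,"hand": 1},{"dx": 0,"dy": 0,"dz": -0.02,"turn": 0,"hand": 1},{"dx": 0,"dy": 0,"dz": -0.04,"turn": 0,"hand": 1},{"dx": 0,"dy": 0,"dz": -0.05,"turn": 0,"hand": 1},{"dx": 0,"dy": 0,"dz": -0.05,"turn": 0,"hand": 1},{"dx": -0.03,"dy": 0,"dz": -0.04,"turn": 0,"hand": 1},{"dx": -0.05,"dy": 0,"dz": 0,"turn": 0,"hand": 1},{"dx": -0.05,"dy": 0,"dz": 0,"turn": 0,"hand": 1},{"dx": -0.05,"dy": 0,"dz": 0,"turn": 0,"hand": 1},{"dx": 0,"dy": 0,"dz": 0,"turn": 0,"hand": 1},{"dx": 0,"dy": 0,"dz": 0,"turn": 0,"hand": 1}])

```text
time_s: 14.38
tcp_pos: [394.8, 63.4, 261.8]
tcp_rot: [1.0, 0.026, 0.002, -0.0]
force: [0.4, 0.1, -0.6]
finger_gap: 0.002
finger_force: 0.0
```

```bash
python3 -c "
from h import *
st(); cam('wrist','w4.png');t=cam('top')['img'][160:280,140:360]
cv2.imwrite('pics/t4.png',cv2.resize(t,None,fx=3.6,fy=3.6,interpolation=cv2.INTER_CUBIC)[:,:,::-1])
"
```

```text
t 14.38 box xy [-176.9  -34. ] z 261.8 toolx deg in box 0.0 tilt [ 0.003  0.    -1.   ] F [ 0.4  0.1 -0.6] gap 0.0 q [-0.77  0.46  0.76  2.2  -0.52  0.66 -1.16]
```

View pics/w4.png

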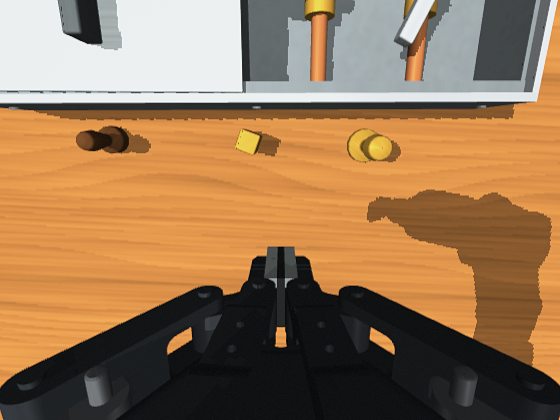

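View pics/t4.png

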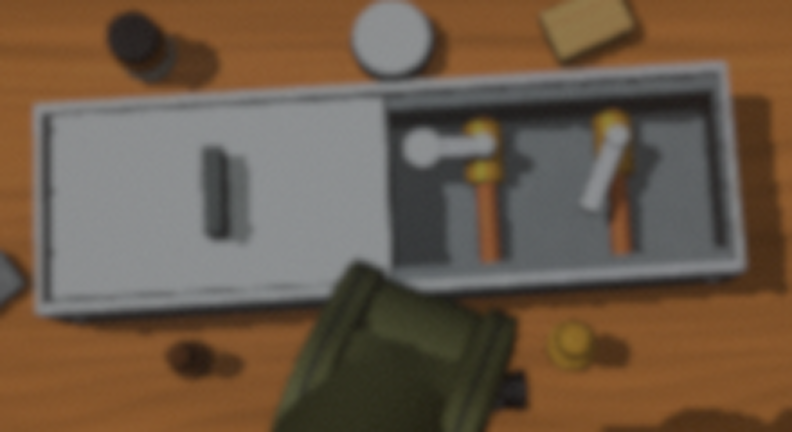

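The top view shows the disc handle lying along +y, with its disc at (424,147) and stem at (487,144). The plain handle and the stamps haven't moved, and the cover is fully aside.

```bash
python3 -c "
from workcell import env
print(env.close_job())"
```

```text
the job is handed in; nothing more can be done
None
```

The job is handed in: the cover is slid to its end stop, the disc handle is shut against its stop, and in the last pictures the plain handle and the things around the box looked unmoved.

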